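Clamp a clay tile under the telescoping hold-down of a tile cutter's bench stand

TASK

Lay the long rectangular clay tile on the wooden stand and slide it lengthwise between the two steel guides, under the raised rubber foot, until it is fully home against the end stop. Then press the sprung button on the post's collar and collapse the telescoping post to its next hole, so that the button springs out again and the foot holds the tile down; let go. Work gently: do not ram the tile against the stop, do not force the post or crush the collar, and leave the other things on the bench where they are.

Things in the scene. Friction and masses are not known exactly. Their poses are not given: they have to be found in the camera images.
- stand: fixed bench stand. Origin: centre of the underside of its wooden bed, 220 (x) x 160 (y) x 20 mm. x points into the tile channel, whose centre line is y = -35 mm. The hold-down's post stands at x = 60, y = 35 mm. Its side arm carries a rubber foot over the channel at x = 45 mm: when raised, foot underside 35 mm and arm underside 69 mm above the bed
- nest (a point): point on the bed's top face (20 mm above the stand's origin) where the tile's origin comes when fully home; axes as the stand's. From here: end stop's face at x = +75 mm; two steel guides 14 mm tall, 54 mm apart, from x = 15 to 75 mm, their flared mouths begin at x = -3 mm (65 mm apart there). Before that the bed is bare, with room for fingers beside the tile
- stop: the steel end stop, fixed across the channel: 12 (x) x 75 (y) x 18 mm, standing on the bed. Origin: centre of its underside, 81 mm to +x of point nest; axes as the stand's
- tile: the long rectangular clay tile, 150 (x) x 50 (y) x 20 mm (z), about 0.27 kg, the only loose one of this length. Origin: centre of its underside. Either end may go in first. Fully home its origin is at point nest and its length along the stand's x; its outer half sticks out of the guides and can be held across its width, about 50 mm from the middle
- collar (a point): centre of the post's black collar at button height, midway between the pads of a gripper that presses the button fully along the stand's x; axes as the stand's. It starts 200 mm above the stand's origin and moves with the sliding sleeve. Collar's back face 22 mm to -x, front face 20 mm to +x, sides 15 mm to either y, flat top 21 mm up
- button (a point): centre of the outer face of the round steel button (16 mm across) that stands 8 mm out of the collar's front face, facing the stand's +x; 2 mm when fully pressed. It moves with the button
- wing: the flat black finger wing under the collar, fixed to the sleeve. Origin: centre of its upper face; plate, 96 mm (stand's x) x 30 mm (y), 21 mm below point collar. Fingertips that straddle collar and button along x can press down on it, to push the sleeve, with the button pressed or let go
- sleeve (a joint): how far the sleeve has slid down the post, m: 0 in the top hole, at most 0.05. It slides with 1 to 6 N, up to 9 N more from the foot's spring. The next hole is 22 to 34 mm below the top one, hidden and different each time: felt, not seen. With the button held in, the sleeve slides past it; let go on the way, it springs out there and the sleeve stops dead (1 mm play)
- release (a joint): how far the sprung button is pressed in, m: 0 fully out (latch in a hole), 0.006 fully in. 3 N starts it, 7 N presses it fully; a pinch of 10 to 20 N between button and collar back is right. The latch is clear of the hole from 0.005; let go between holes (sleeve 9 to 16 mm down), it stays at 0.005, riding on the post until the next hole
- foot: rubber foot under the arm, 28 mm across, sprung: it yields up to 24 mm upwards relative to the arm, 2.4 N at first touch and 0.3 N more per mm. Origin: centre of its underside; z up. With the tile home and the post in its next hole it is pressed up by about 7 to 20 mm
- half_tile: a short rectangular clay tile, 70 x 50 x 20 mm; to be left alone. Origin: centre of its underside
- hex_tile: a single hexagonal clay tile, 16 mm thick, about 90 mm across its corners; to be left alone. Origin: centre of its underside
- hex_stack: a stack of four hexagonal tiles, 64 mm tall, about 120 mm across; to be left alone. Origin: centre of its underside
- bowl: a small ceramic bowl, 120 mm across, 45 mm tall; to be left alone. Origin: centre of its underside
- jar: a glass jar with a steel cap, 70 mm across, 90 mm tall; to be left alone. Origin: centre of its underside
- hammer: a hammer lying flat; to be left alone
- brush: a hand brush lying flat; to be left alone

How it is judged:
By the outcome, as a careful person would: the job done as asked, in the order asked, and still so for the second after the job is handed in, with the robot touching nothing.
It also fails if it takes over 67 s, if anything falls off the work surface, if the arm or the gripper's body presses on something with over 40 N, if the wrist force passes 120 N, or if a joint passes its speed limit or range.

ROBOT

A 6-joint arm with a two-finger parallel gripper is mounted at the origin on the work surface. World frame = base frame: x ahead of the robot, y to its left, z up, the work surface at z = 0. Lengths are in m, angles in rad, forces in N, time in s.
With the tool pointing down it reaches from about 0.4 to 0.825 m from the base axis. Payload 7 kg.
Tool frame: the origin (TCP) lies at the very end of the fingers, on their centre line; the grasp point (between the pads) lies 19 mm behind it; z points along the fingers, y is the line along which they close (so a half turn about z gives the same grasp; the last joint's range is limited). The gripper opens to 88 mm and grips with 3 to 60 N. Pads are 19 mm wide; open, the fingers measure 130 mm over their backs; the gripper's body (78 mm by 193 mm) begins 47 mm behind the grasp point.
Start: joints at [-1.018, 0.359, 0.012, 0, -1.224, -0.288], TCP at [0.177, -0.651, 0.227] pointing down, gripper open.
Joint ranges: [-3.07, 3.07], [-1.43, 2.12], [-1.02, 1.25], [-3.03, 1.67], [-3.05, -0], [-3.03, 3.03]. Speed limits (rad/s): [2.39, 2.39, 3.01, 3.14, 3.14, 3.14].

INTERFACE

Orientations are given as [roll, pitch, yaw] about the fixed x, y, z axes, in that order (R = Rz(yaw) Ry(pitch) Rx(roll)).
In Python, from station import arm gives the robot as it stands. The module is installed in compiled form; this text tells all that it offers.
- The arm moves only by the shell command python3 -m crank 'ROWS' [FORCE]. ROWS is JSON, a list of rows, each an object of numbers: "dx", "dy", "dz": the shift along the world's x, y, z in m; "twist": the turn about the world's z in degrees; "grip": the opening, from -1 (shut) to 1 (fully open). A call has exactly 5 rows; each row is the pose to reach, as a shift and turn from the pose commanded when the call began; what a row does not reach only later rows make up. A row lasts 1/12 s, in which the tool goes at most 41.7 mm and 7.16 degrees, less where a joint would pass 70% of its speed; a pose out of reach is approached as far as the arm can. A call with a gripper value outside its range is refused whole. The fingers move at their own pace and stop on an object; FORCE is the grip in N (left out, the last holds). Time passes only in rows, so rows that repeat a pose let the fingers close, or fill a call up. It gives the time, the measured TCP pose, the force, the opening and the grip force at its end, in the units of the state.
- arm.get_state(): the state, without advancing time (a new reading comes with each control period).
- arm.grab_frame(name): name is "scene" or "top" or "wrist"; returns the picture (400x640x3 uint8, red, green, blue); there is no depth.
- arm.get_calibration(name): a dict with "fx", "fy", "cx", "cy" (pixels), "cam_to_world" (4x4, takes a point from camera to world coordinates); the wrist camera has in their place "tool_from_camera" (4x4, takes a point from camera to tool coordinates, whose origin is the TCP and whose axes are the flange's). Camera axes: x right, y down, z forward; pixel columns grow to the right and rows downward; lengths in m; the calibration is good to about 2 mm. A picture is of the moment at which its call begins: read the wrist's pose just before it. get_calibration takes no time and is no camera call.
- arm.job_done(): hands the job in; it is judged then, once.
The state is a dict: "t": time; "q": joint angles; "qd": joint speeds; "joint_efforts": joint torques, N m; "eef_pos": TCP position; "ee_rot": TCP orientation; "force": force on the tool from outside, world axes, zero at the start; "moment": the same for the moment, N m; "width": finger opening in m; "gripper_force": force on a finger pad.
Only numpy, scipy, OpenCV 4.12 (cv2) and the standard library are available. Lean on these libraries where they do the work, as an engineer would, in place of code of your own. Each camera call takes 0.05 s, during which the arm holds its last target. There are 200 camera calls.

## Working session

There is one attempt and no reset: what is moved stays moved. The work goes in short steps, Python scripts to look and compute and a shell command to move; the robot and the scene stay as the last step left them, time stands still between calls to the robot, and variables do not carry over. Pictures are saved under pics/ and viewed, at most 10 in all, crops included, and the job is handed in when it is done.

```bash
mkdir -p pics; python3 - <<'E'
from station import arm
import cv2,numpy as np
s=arm.get_state();print(s)
for n in("scene","top"):
    im=arm.grab_frame(n);cv2.imwrite(f"pics/{n}0.png",im[:,:,::-1])
    c=arm.get_calibration(n);print(n,c)
print(arm.get_calibration("wrist"))
E
```

```text
{'t': 0.0, 'q': array([-1.01788765e+00,  3.59434513e-01,  1.10699214e-02, -3.51239565e-04,
       -1.22411791e+00, -2.88119873e-01]), 'qd': array([-0.00181927,  0.00256409, -0.00168132,  0.00120906, -0.0012546 ,
       -0.00067162]), 'joint_efforts': array([-3.91808380e-04, -5.82709050e+01,  2.93055421e+01,  6.99737817e+00,
        6.98700955e-03, -1.62398596e-04]), 'eef_pos': array([ 0.17650941, -0.65100471,  0.22559652]), 'ee_rot': array([ 3.13988215e+00, -1.62600165e-04, -2.87692333e+00]), 'force': array([0.56798769, 0.98547834, 0.13328545]), 'moment': array([ 0.07000983, -0.01254907,  0.01109647]), 'gripper_force': 0.0, 'width': 0.08772681336067666}
scene {'fx': 437.26977567940065, 'fy': 437.26977567940065, 'cx': 318.9227678903954, 'cy': 207.11088394820777, 'cam_to_world': array([[-0.83122784,  0.34976318, -0.43211804,  1.20092312],
       [ 0.55573185,  0.50192612, -0.66274602,  0.99327532],
       [-0.01491282, -0.7910347 , -0.6115895 ,  1.06935043],
       [ 0.        ,  0.        ,  0.        ,  1.        ]])}
top {'fx': 463.1812246929597, 'fy': 463.1812246929597, 'cx': 316.396132703456, 'cy': 200.29840856329466, 'cam_to_world': array([[ 0.0127731 , -0.99636888,  0.08417779,  0.4410556 ],
       [-0.99989467, -0.01214718,  0.00794362, -0.0428794 ],
       [-0.00689225, -0.08427039, -0.99641909,  1.55045028],
       [ 0.        ,  0.        ,  0.        ,  1.        ]])}
{'fx': 295.48024761142125, 'fy': 295.48024761142125, 'cx': 320.5093138999704, 'cy': 203.5927624075692, 'tool_from_camera': array([[-1.37248108e-04, -9.61652708e-01, -2.74270033e-01,
         7.48912409e-02],
       [ 9.99999956e-01, -2.03639954e-04,  2.13595380e-04,
         3.40377409e-04],
       [-2.61256913e-04, -2.74269992e-01,  9.61652694e-01,
        -1.57835384e-01],
       [ 0.00000000e+00,  0.00000000e+00,  0.00000000e+00,
         1.00000000e+00]])}
```

View pics/scene0.png

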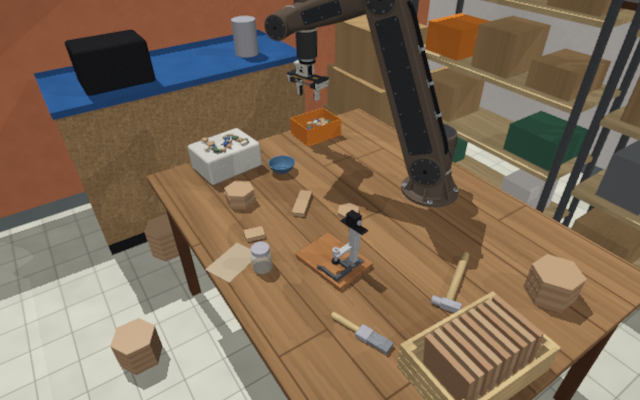

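View pics/top0.png

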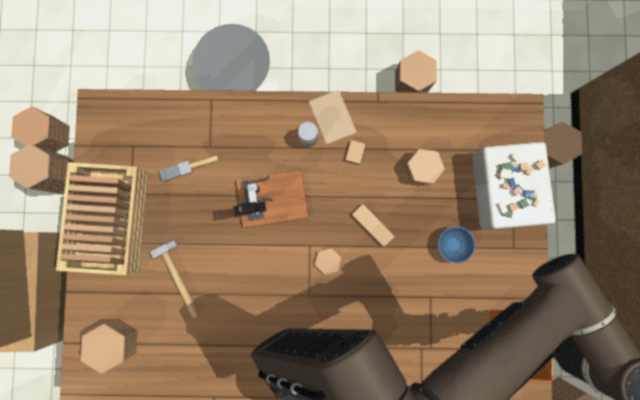

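The scene view shows the stand at about (335,260), with the post's black collar at (355,222) and the tile at (302,203). In the top view, the stand bed is centred near (272,199), the tile is at (373,225), the jar at (308,133) and the half tile at (355,152). Next I'll enlarge the stand and tile area.

```bash
python3 - <<'E'
import cv2,numpy as np
a=cv2.imread("pics/top0.png")[160:260,225:405]
a=cv2.resize(a,None,fx=4.4,fy=4.4,interpolation=cv2.INTER_CUBIC)
for i in range(0,180,20):
    cv2.putText(a,str(225+i),(int(i*4.4),10),0,.35,(255,255,255),1);cv2.line(a,(int(i*4.4),12),(int(i*4.4),20),(255,255,255),1)
for i in range(0,100,20): cv2.putText(a,str(160+i),(0,int(i*4.4)+4),0,.35,(255,255,255),1)
cv2.imwrite("pics/topcrop.png",a)
E
```

```text
(no output)
```

View pics/topcrop.png

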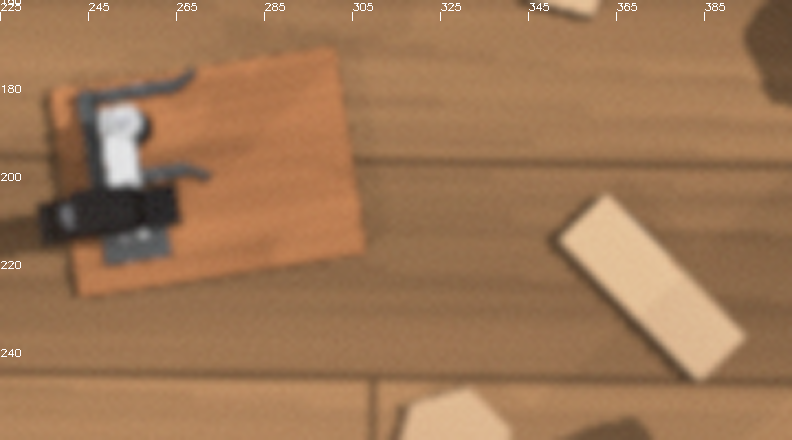

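The crop shows the bed corners at crop pixels (52,90), (335,48), (365,252) and (78,296). The tile corners are at (604,194), (747,336), (700,380) and (557,238). The stop is on the left, so stand +x runs left in the image.

```bash
cat >h.py <<'E'
from station import arm
import numpy as np
from scipy.spatial.transform import Rotation as R
def ray(n,px,z,T=None,s=None):
    c=arm.get_calibration(n)
    if n=="wrist":
        B=np.eye(4);B[:3,:3]=R.from_euler('xyz',s['ee_rot']).as_matrix();B[:3,3]=s['eef_pos'];M=B@c['tool_from_camera']
    else: M=c['cam_to_world']
    px=np.atleast_2d(px).astype(float)
    d=np.c_[(px[:,0]-c['cx'])/c['fx'],(px[:,1]-c['cy'])/c['fy'],np.ones(len(px))]@M[:3,:3].T
    return M[:3,3]+d*((z-M[2,3])/d[:,2:])
def proj(n,P,s=None):
    c=arm.get_calibration(n)
    if n=="wrist":
        B=np.eye(4);B[:3,:3]=R.from_euler('xyz',s['ee_rot']).as_matrix();B[:3,3]=s['eef_pos'];M=B@c['tool_from_camera']
    else: M=c['cam_to_world']
    p=(np.atleast_2d(P)-M[:3,3])@M[:3,:3]
    return np.c_[p[:,0]/p[:,2]*c['fx']+c['cx'],p[:,1]/p[:,2]*c['fy']+c['cy']]
E
python3 - <<'E'
from h import *
def fullpx(p): return np.array(p)/4.4+[225,160]-.5*(1-1/4.4)
def rep(n,P):
    L=[np.linalg.norm(P[i]-P[(i+1)%4]) for i in range(4)]
    print(n,P.mean(0).round(4),np.round(L,4))
    return P
b=rep("bed",ray("top",fullpx([(52,90),(335,48),(365,252),(78,296)]),.02))
d=(b[0]-b[1]+b[3]-b[2]);yaw=np.arctan2(d[1],d[0])
e=(b[0]-b[3]+b[1]-b[2]);print("stand yaw",np.degrees(yaw),np.degrees(np.arctan2(e[1],e[0])))
o=b.mean(0);o[2]=0;Rz=R.from_euler('z',yaw).as_matrix()
S=lambda v:(o+Rz@np.array(v)).round(4)
# y stand: check post side
print("nest",S([-.0,-.035,.02]),"collar",S([.06,.035,.2]),proj("top",S([.06,.035,.221])),proj("scene",S([.06,.035,.2])))
t=rep("tile",ray("top",fullpx([(604,194),(747,336),(700,380),(557,238)]),.02))
d=t[0]-t[1]+t[3]-t[2];print("tile yaw",np.degrees(np.arctan2(d[1],d[0])))
E
```

```text
bed [0.5746 0.1175 0.02  ] [0.2167 0.1564 0.218  0.1573]
stand yaw 99.31394075041499 8.942239316521105
nest [0.6091 0.1232 0.02  ] collar [0.5303 0.1711 0.2   ] [[245.67974236 207.42154076]] [[355.24418651 220.05769885]]
tile [ 0.4916 -0.2176  0.02  ] [0.1503 0.0483 0.1501 0.0486]
tile yaw 45.636164218169554
```

```bash
python3 -m crank '[{"dx":0.02,"dy":0.03,"dz":0,"twist":6,"grip":1},{"dx":0.042,"dy":0.06,"dz":0,"twist":12,"grip":1},{"dx":0.065,"dy":0.092,"dz":0,"twist":18,"grip":1},{"dx":0.088,"dy":0.125,"dz":0,"twist":24,"grip":1},{"dx":0.11,"dy":0.158,"dz":0,"twist":30.4,"grip":1}]' 50 && python3 -m crank '[{"dx":0.023,"dy":0.033,"grip":1},{"dx":0.046,"dy":0.066,"grip":1},{"dx":0.069,"dy":0.099,"grip":1},{"dx":0.092,"dy":0.132,"grip":1},{"dx":0.11,"dy":0.158,"grip":1}]' && python3 -m crank '[{"dx":0.02,"dy":0.028,"grip":1},{"dx":0.04,"dy":0.055,"grip":1},{"dx":0.055,"dy":0.075,"grip":1},{"dx":0.06,"dy":0.082,"grip":1},{"dx":0.06,"dy":0.082,"grip":1}]'
python3 - <<'E'
from h import *
import cv2
s=arm.get_state();print(s['eef_pos'],s['ee_rot'],s['t'])
im=arm.grab_frame("wrist")[:,:,::-1].copy();cv2.imwrite("pics/w1.png",im)
c=np.array([.4916,-.2176]);a=np.radians(45.6);u=np.array([np.cos(a),np.sin(a)]);v=np.array([-u[1],u[0]])
P=[np.r_[c+i*.075*u+j*.025*v,.02] for i,j in((1,1),(1,-1),(-1,-1),(-1,1))]
print(proj("wrist",P,s))
E
```

```text
t: 0.52
eef_pos: [0.2871, -0.4918, 0.226]
ee_rot: [3.141, 0.0, -2.342]
force: [1.2, -0.4, 0.0]
width: 0.0874
gripper_force: 0.0
[ 0.28714035 -0.49180066  0.22604389] [ 3.14083004e+00  9.75040525e-05 -2.34171732e+00] 0.5167
[[362.06768491 429.41271119]
 [331.56302439 429.37462042]
 [332.97822057 354.16059765]
 [366.3189854  354.22466014]]invalid input at $[0]: expected keys dx, dy, dz, twist, grip
```

View pics/w1.png

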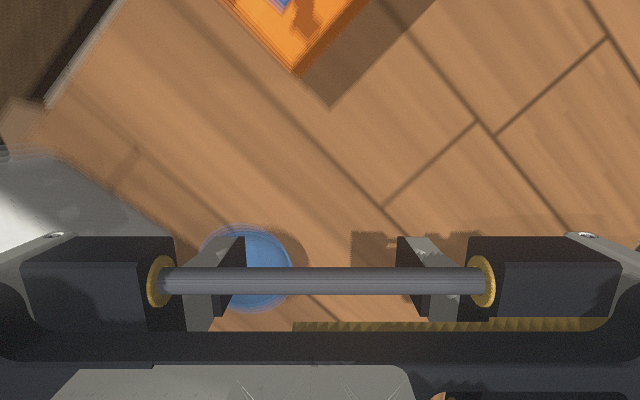

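The rows after the first call were refused because every key is required. The wrist view shows only the bench and bowl rim (245,270), with the orange box at (295,60). I'll continue toward the tile.

```bash
python3 -m crank '[{"dx":0.023,"dy":0.033,"dz":0,"twist":0,"grip":1},{"dx":0.046,"dy":0.066,"dz":0,"twist":0,"grip":1},{"dx":0.069,"dy":0.099,"dz":0,"twist":0,"grip":1},{"dx":0.092,"dy":0.132,"dz":0,"twist":0,"grip":1},{"dx":0.113,"dy":0.162,"dz":0,"twist":0,"grip":1}]' && python3 -m crank '[{"dx":0.02,"dy":0.028,"dz":-0.02,"twist":0,"grip":1},{"dx":0.04,"dy":0.055,"dz":-0.04,"twist":0,"grip":1},{"dx":0.055,"dy":0.075,"dz":-0.07,"twist":0,"grip":1},{"dx":0.06,"dy":0.08,"dz":-0.1,"twist":0,"grip":1},{"dx":0.06,"dy":0.08,"dz":-0.125,"twist":0,"grip":1}]'
python3 - <<'E'
from h import *
import cv2
s=arm.get_state();print(s['eef_pos'],s['ee_rot'],s['t'])
im=arm.grab_frame("wrist")[:,:,::-1].copy()
c=np.array([.4916,-.2176]);a=np.radians(45.6);u=np.array([np.cos(a),np.sin(a)]);v=np.array([-u[1],u[0]])
P=[np.r_[c+i*.075*u+j*.025*v,.02] for i,j in((1,1),(1,-1),(-1,-1),(-1,1))]
p=proj("wrist",P,s);print(p)
cv2.polylines(im,[p.round().astype(int)],True,(0,0,255),1)
cv2.imwrite("pics/w2.png",im)
E
```

```text
t: 0.98
eef_pos: [0.4003, -0.3295, 0.2265]
ee_rot: [3.141, 0.0, -2.346]
force: [0.4, -0.0, 0.9]
width: 0.0881
gripper_force: 0.0
t: 1.4
eef_pos: [0.4604, -0.2496, 0.0998]
ee_rot: [3.141, 0.0, -2.344]
force: [-0.5, 0.3, 0.2]
width: 0.0876
gripper_force: 0.0
[ 0.46041977 -0.24958751  0.09979265] [ 3.14113044e+00  7.27394148e-05 -2.34374994e+00] 1.4
[[345.74005255 331.08055773]
 [293.32148142 331.04759842]
 [289.00428404 175.74441617]
 [350.39579907 175.84050188]]
```

View pics/w2.png

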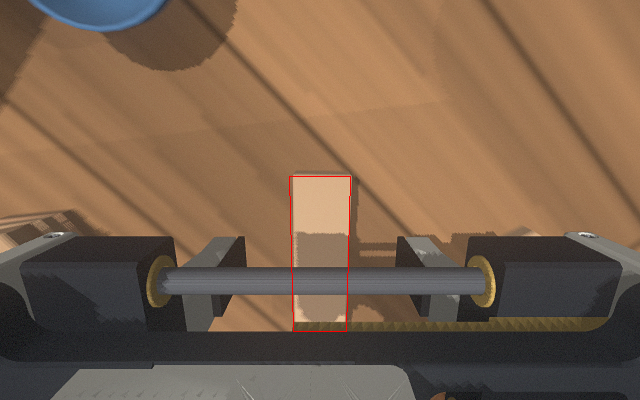

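The projected tile outline, (289–350, 176–331), matches the wrist image within about 2 px, and the tile sits centred between the fingers. Descending to grasp.

```bash
python3 -m crank '[{"dx":0,"dy":0,"dz":-0.03,"twist":0,"grip":1},{"dx":0,"dy":0,"dz":-0.06,"twist":0,"grip":1},{"dx":0,"dy":0,"dz":-0.08,"twist":0,"grip":1},{"dx":0,"dy":0,"dz":-0.09,"twist":0,"grip":1},{"dx":0,"dy":0,"dz":-0.095,"twist":0,"grip":1}]' && python3 -m crank '[{"dx":0,"dy":0,"dz":0,"twist":0,"grip":0.2},{"dx":0,"dy":0,"dz":0,"twist":0,"grip":0},{"dx":0,"dy":0,"dz":0,"twist":0,"grip":-0.3},{"dx":0,"dy":0,"dz":0,"twist":0,"grip":-0.3},{"dx":0,"dy":0,"dz":0,"twist":0,"grip":-0.3}]' 55 && python3 -m crank '[{"dx":0,"dy":0,"dz":0,"twist":0,"grip":-0.3},{"dx":0,"dy":0,"dz":0.01,"twist":0,"grip":-0.3},{"dx":0,"dy":0,"dz":0.03,"twist":0,"grip":-0.3},{"dx":0,"dy":0,"dz":0.05,"twist":0,"grip":-0.3},{"dx":0,"dy":0,"dz":0.08,"twist":0,"grip":-0.3}]'
```

```text
t: 1.87
eef_pos: [0.4589, -0.2516, 0.0056]
ee_rot: [3.14, -0.001, -2.347]
force: [0.7, 0.8, 0.4]
width: 0.0878
gripper_force: 0.0
t: 2.28
eef_pos: [0.4603, -0.2516, 0.0076]
ee_rot: [-3.14, 0.001, -2.346]
force: [-0.3, -0.5, -0.4]
width: 0.0596
gripper_force: 0.0
t: 2.7
eef_pos: [0.4578, -0.251, 0.0862]
ee_rot: [3.138, -0.002, -2.347]
force: [1.4, 0.4, -3.2]
width: 0.0493
gripper_force: 55.0
```

```bash
python3 - <<'E'
from h import *
def fullpx(p): return np.array(p)/4.4+[225,160]-.5*(1-1/4.4)
o=np.array([.5746,.1175,0]);Rz=R.from_euler('z',99.2,degrees=True).as_matrix()
for n,p,z in(("tip u",(194,72),.034),("tip l",(208,177),.034),("stop top edge far",(79,97),.038),("stop near face",(95,110),.038)):
    print(n,((ray("top",fullpx(p),z)-o)@Rz).round(4))
def S(v): return (o+Rz@np.array(v)).round(4)
print("tcp pre",S([-.13,-.035,0]),"nest",S([0,-.035,0]),"home tcp",S([-.045,-.035,0]))
s=arm.get_state();print(s['eef_pos'],s['ee_rot'],s['q'])
E
```

```text
tip u [[-0.0016 -0.0739  0.034 ]]
tip l [[-0.001   0.0059  0.034 ]]
stop top edge far [[ 0.0858 -0.0674  0.038 ]]
stop near face [[ 0.0753 -0.056   0.038 ]]
tcp pre [ 0.6299 -0.0052  0.    ] nest [0.6091 0.1231 0.    ] home tcp [0.6163 0.0787 0.    ]
[ 0.45778549 -0.25098383  0.086191  ] [ 3.13786932e+00 -2.14021977e-03 -2.34667436e+00] [-1.25739956e-01  2.50795853e-01 -5.02859270e-01 -7.51414443e-04
 -8.21400581e-01 -6.49629034e-01]
```

```bash
python3 -m crank '[{"dx":0.015,"dy":0.02,"dz":0.005,"twist":6,"grip":-0.3},{"dx":0.033,"dy":0.047,"dz":0.01,"twist":12,"grip":-0.3},{"dx":0.052,"dy":0.074,"dz":0.015,"twist":18,"grip":-0.3},{"dx":0.071,"dy":0.101,"dz":0.015,"twist":24,"grip":-0.3},{"dx":0.09,"dy":0.128,"dz":0.015,"twist":30,"grip":-0.3}]' && python3 -m crank '[{"dx":0.019,"dy":0.027,"dz":0,"twist":6,"grip":-0.3},{"dx":0.038,"dy":0.054,"dz":0,"twist":12,"grip":-0.3},{"dx":0.057,"dy":0.081,"dz":0,"twist":18,"grip":-0.3},{"dx":0.072,"dy":0.105,"dz":0,"twist":22,"grip":-0.3},{"dx":0.08,"dy":0.116,"dz":0,"twist":23.6,"grip":-0.3}]' && python3 -m crank '[{"dx":0,"dy":0,"dz":-0.01,"twist":0,"grip":-0.3},{"dx":0,"dy":0,"dz":-0.02,"twist":0,"grip":-0.3},{"dx":0,"dy":0,"dz":-0.03,"twist":0,"grip":-0.3},{"dx":0,"dy":0,"dz":-0.04,"twist":0,"grip":-0.3},{"dx":0,"dy":0,"dz":-0.045,"twist":0,"grip":-0.3}]'
python3 - <<'E'
from h import *
import cv2
s=arm.get_state();print(s['eef_pos'],s['ee_rot'],s['t'],s['force'])
t=arm.grab_frame("top")[:,:,::-1][150:250,225:405]
t=cv2.resize(t,None,fx=4.4,fy=4.4,interpolation=cv2.INTER_CUBIC);t=cv2.resize(t,None,fx=.8,fy=.8)if 0 else t
c=arm.grab_frame("scene")[:,:,::-1][180:310,240:420]
c=cv2.resize(c[50:95,:] if 0 else c[15:110],None,fx=3.0,fy=3.0,interpolation=cv2.INTER_CUBIC)
c=c[:160] if 0 else c
im=np.zeros((600,792,3),np.uint8);tt=cv2.resize(t,(594,330));im[:330,:594]=tt;im[330:600,:540]=c[:270]
cv2.imwrite("pics/t2.png",im)
E
```

```text
t: 3.12
eef_pos: [0.5502, -0.1222, 0.1028]
ee_rot: [-3.141, 0.0, -1.818]
force: [0.3, -0.3, -2.7]
width: 0.0495
gripper_force: 55.0
t: 3.53
eef_pos: [0.631, -0.0046, 0.1019]
ee_rot: [-3.141, 0.0, -1.405]
force: [1.0, -0.2, -2.7]
width: 0.0495
gripper_force: 55.0
t: 3.95
eef_pos: [0.628, -0.0086, 0.0545]
ee_rot: [3.139, -0.0, -1.413]
force: [-0.9, -0.3, -3.5]
width: 0.0492
gripper_force: 55.0
[ 0.62795952 -0.00863316  0.05454639] [ 3.13869896e+00 -3.06526957e-05 -1.41256342e+00] 3.95 [-0.92114819 -0.31280072 -3.52717822]
```

View pics/t2.png

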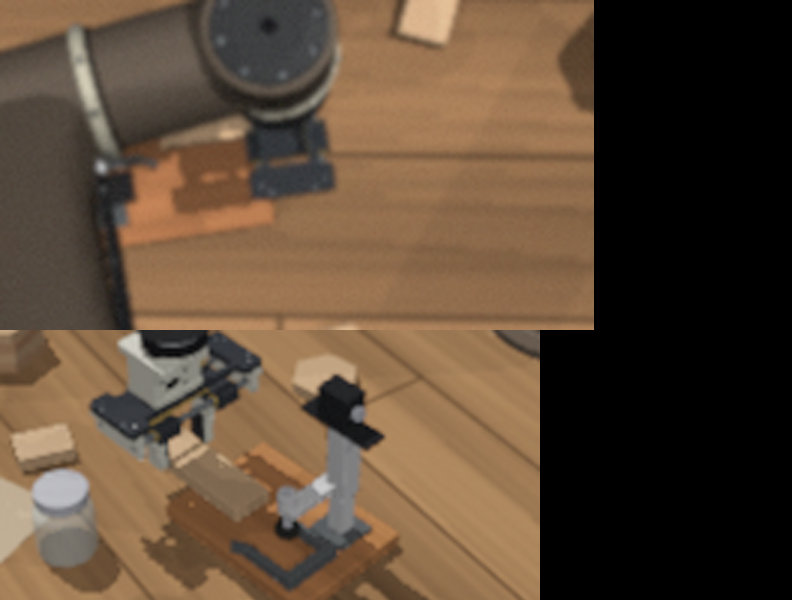

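The tile hangs level before the guide mouths in the scene view, with the nose at about (255,500) and the foot at (287,525). The arm hides the channel in the top view. I'll check the wrist height and forearm clearance from the post, and measure the tile in the scene view.

```bash
python3 - <<'E'
from h import *
print(proj("scene",[[.177,-.651,z] for z in(.226,.3,.4,.5,.55)]).round(0))
# scene composite px -> full px: c origin (240,195), x3, composite y offset 330
f=lambda p:np.array([p[0]/3+240-.33,(p[1]-330)/3+195-.33])
o=np.array([.5746,.1175,0]);Rz=R.from_euler('z',99.2,degrees=True).as_matrix()
for n,p,z in(("tile nose top L",(270,489),.068),("nose top R",(235,515),.068),("jarcap",(62,490),.09)):
    w=ray("scene",f(p),z);print(n,w.round(4),((w-o)@Rz).round(4))
for n,P in(("bed corner",[.11,-.08,.02]),("foot",[.045,-.035,.055]),("bedNearL",[-.11,-.08,.02]),("collar top",[.06,.035,.221])):
    q=proj("scene",o+Rz@np.array(P))[0];print(n,((q-[240,195])*3+[0,330]).round(0))
E
```

```text
[[308.  97.]
 [308.  82.]
 [307.  60.]
 [306.  37.]
 [306.  24.]]
tile nose top L [[0.5871 0.1129 0.068 ]] [[-0.0065 -0.0116  0.068 ]]
nose top R [[0.6421 0.1251 0.068 ]] [[-0.0033 -0.0678  0.068 ]]
jarcap [[0.7882 0.0043 0.09  ]] [[-0.1459 -0.1928  0.09  ]]
bed corner [299. 607.]
foot [287. 530.]
bedNearL [164. 502.]
collar top [346. 390.]
```

```bash
python3 -m crank '[{"dx":0,"dy":0,"dz":-0.008,"twist":0,"grip":-0.3},{"dx":0,"dy":0,"dz":-0.015,"twist":0,"grip":-0.3},{"dx":0,"dy":0,"dz":-0.021,"twist":0,"grip":-0.3},{"dx":0,"dy":0,"dz":-0.024,"twist":0,"grip":-0.3},{"dx":0,"dy":0,"dz":-0.024,"twist":0,"grip":-0.3}]' && python3 -m crank '[{"dx":0,"dy":0,"dz":-0.001,"twist":0,"grip":-0.3},{"dx":0,"dy":0,"dz":-0.002,"twist":0,"grip":-0.3},{"dx":0,"dy":0,"dz":-0.003,"twist":0,"grip":-0.3},{"dx":0,"dy":0,"dz":-0.003,"twist":0,"grip":-0.3},{"dx":0,"dy":0,"dz":-0.003,"twist":0,"grip":-0.3}]'
```

```text
t: 4.47
eef_pos: [0.629, -0.0076, 0.0315]
ee_rot: [3.14, -0.0, -1.411]
force: [-0.3, 0.0, -2.4]
width: 0.0495
gripper_force: 55.0
t: 4.88
eef_pos: [0.63, -0.0074, 0.0301]
ee_rot: [-3.141, -0.0, -1.411]
force: [-0.8, -1.0, 2.1]
width: 0.0495
gripper_force: 55.0
```

```bash
python3 -m crank '[{"dx":0,"dy":0,"dz":0,"twist":0,"grip":-0.3},{"dx":-0.0008,"dy":0.005,"dz":0,"twist":0,"grip":-0.3},{"dx":-0.0019,"dy":0.012,"dz":0,"twist":0,"grip":-0.3},{"dx":-0.003,"dy":0.019,"dz":0,"twist":0,"grip":-0.3},{"dx":-0.0042,"dy":0.026,"dz":0,"twist":0,"grip":-0.3}]' 20 && python3 -m crank '[{"dx":-0.0011,"dy":0.007,"dz":0,"twist":0,"grip":-0.3},{"dx":-0.0023,"dy":0.014,"dz":0,"twist":0,"grip":-0.3},{"dx":-0.0034,"dy":0.021,"dz":0,"twist":0,"grip":-0.3},{"dx":-0.0045,"dy":0.028,"dz":0,"twist":0,"grip":-0.3},{"dx":-0.0045,"dy":0.028,"dz":0,"twist":0,"grip":-0.3}]'
python3 -c "
from h import *
import cv2
c=arm.grab_frame('scene')[:,:,::-1][200:300,270:420]
cv2.imwrite('pics/s3.png',cv2.resize(c,None,fx=5,fy=5,interpolation=cv2.INTER_CUBIC))"
```

```text
t: 5.3
eef_pos: [0.6258, 0.0189, 0.0301]
ee_rot: [-3.141, -0.001, -1.41]
force: [0.6, -5.2, 5.0]
width: 0.0501
gripper_force: 20.0
t: 5.72
eef_pos: [0.621, 0.0483, 0.0301]
ee_rot: [-3.141, 0.0, -1.409]
force: [-1.2, 0.6, 6.4]
width: 0.0501
gripper_force: 20.0
```

View pics/s3.png

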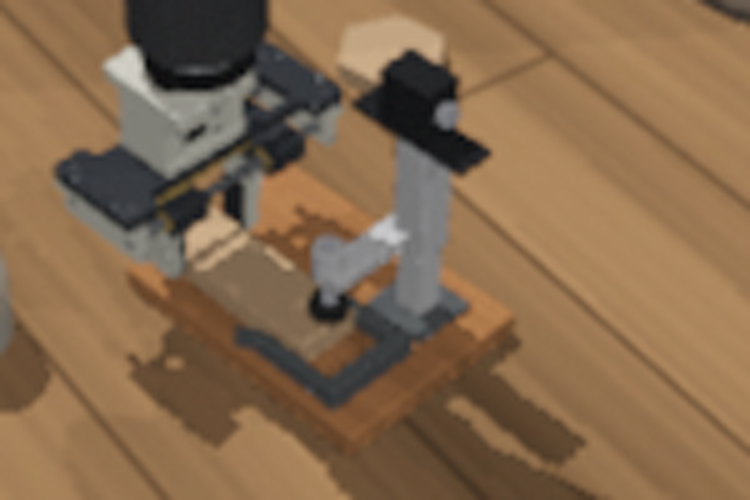

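The tile nose is between the guides at about (320,345), under the foot at (328,305), and roughly 30 mm short of the stop. I'll slide on slowly.

```bash
python3 -m crank '[{"dx":-0.0008,"dy":0.005,"dz":0,"twist":0,"grip":-0.3},{"dx":-0.0016,"dy":0.01,"dz":0,"twist":0,"grip":-0.3},{"dx":-0.0024,"dy":0.015,"dz":0,"twist":0,"grip":-0.3},{"dx":-0.0031,"dy":0.019,"dz":0,"twist":0,"grip":-0.3},{"dx":-0.0034,"dy":0.021,"dz":0,"twist":0,"grip":-0.3}]' 15 && python3 -m crank '[{"dx":-0.0002,"dy":0.001,"dz":0,"twist":0,"grip":-0.3},{"dx":-0.0003,"dy":0.002,"dz":0,"twist":0,"grip":-0.3},{"dx":-0.0005,"dy":0.003,"dz":0,"twist":0,"grip":-0.3},{"dx":-0.0006,"dy":0.004,"dz":0,"twist":0,"grip":-0.3},{"dx":-0.0008,"dy":0.005,"dz":0,"twist":0,"grip":-0.3}]'
```

```text
t: 6.18
eef_pos: [0.6177, 0.0682, 0.0301]
ee_rot: [-3.141, -0.001, -1.41]
force: [2.0, -5.5, 4.1]
width: 0.0498
gripper_force: 15.0
t: 6.6
eef_pos: [0.6169, 0.0728, 0.0301]
ee_rot: [-3.141, -0.001, -1.41]
force: [0.6, -5.5, 5.3]
width: 0.05
gripper_force: 15.0
```

```bash
python3 -m crank '[{"dx":-0.0001,"dy":0.0007,"dz":0,"twist":0,"grip":-0.3},{"dx":-0.0002,"dy":0.0014,"dz":0,"twist":0,"grip":-0.3},{"dx":-0.0003,"dy":0.002,"dz":0,"twist":0,"grip":-0.3},{"dx":-0.0004,"dy":0.0027,"dz":0,"twist":0,"grip":-0.3},{"dx":-0.0005,"dy":0.0034,"dz":0,"twist":0,"grip":-0.3}]'; python3 -m crank '[{"dx":-0.0001,"dy":0.0007,"dz":0,"twist":0,"grip":-0.3},{"dx":-0.0002,"dy":0.0014,"dz":0,"twist":0,"grip":-0.3},{"dx":-0.0003,"dy":0.002,"dz":0,"twist":0,"grip":-0.3},{"dx":-0.0004,"dy":0.0025,"dz":0,"twist":0,"grip":-0.3},{"dx":-0.0004,"dy":0.0025,"dz":0,"twist":0,"grip":-0.3}]'
```

```text
t: 7.02
eef_pos: [0.6163, 0.0762, 0.0301]
ee_rot: [-3.141, -0.001, -1.41]
force: [0.5, -6.4, 5.2]
width: 0.0497
gripper_force: 15.0
t: 7.43
eef_pos: [0.6161, 0.0777, 0.0301]
ee_rot: [-3.142, -0.002, -1.41]
force: [3.2, -11.2, 5.7]
width: 0.0498
gripper_force: 15.0
```

```bash
python3 -m crank '[{"dx":-0.0001,"dy":0.0004,"dz":0,"twist":0,"grip":-0.3},{"dx":-0.0001,"dy":0.0008,"dz":0,"twist":0,"grip":-0.3},{"dx":-0.0002,"dy":0.0012,"dz":0,"twist":0,"grip":-0.3},{"dx":-0.0003,"dy":0.0016,"dz":0,"twist":0,"grip":-0.3},{"dx":-0.0003,"dy":0.0016,"dz":0,"twist":0,"grip":-0.3}]'
python3 -c "
from h import *
import cv2
c=arm.grab_frame('scene')[:,:,::-1][200:300,270:420]
cv2.imwrite('pics/s4.png',cv2.resize(c,None,fx=5,fy=5,interpolation=cv2.INTER_CUBIC))"
```

```text
t: 7.85
eef_pos: [0.616, 0.0779, 0.0301]
ee_rot: [3.141, -0.003, -1.41]
force: [6.0, -17.6, 3.0]
width: 0.0497
gripper_force: 15.0
```

View pics/s4.png

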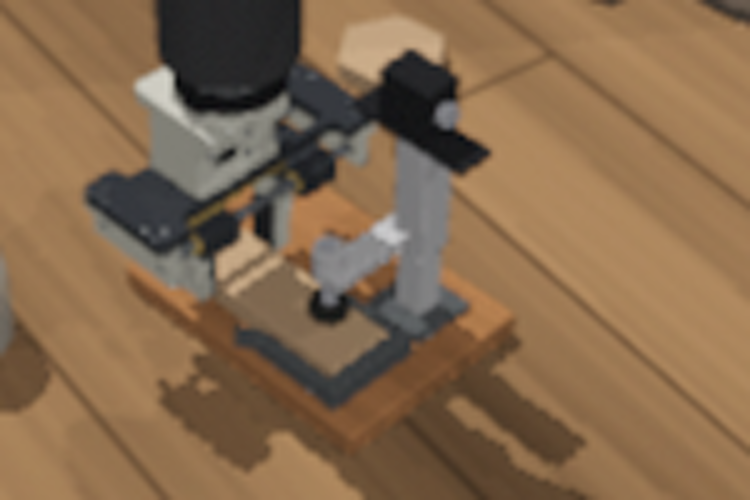

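The tile's end meets the stop at (360,355), inside the guides, and the force rose to 17 N without motion, so it is home. Next I ease off, release and lift.

```bash
python3 -m crank '[{"dx":0.0002,"dy":-0.0012,"dz":0,"twist":0,"grip":-0.3},{"dx":0.0002,"dy":-0.0012,"dz":0,"twist":0,"grip":-0.1},{"dx":0.0002,"dy":-0.0012,"dz":0,"twist":0,"grip":0.3},{"dx":0.0002,"dy":-0.0012,"dz":0,"twist":0,"grip":0.7},{"dx":0.0002,"dy":-0.0012,"dz":0,"twist":0,"grip":0.7}]' && python3 -m crank '[{"dx":0,"dy":0,"dz":0.003,"twist":0,"grip":0.8},{"dx":0,"dy":0,"dz":0.02,"twist":0,"grip":0.8},{"dx":0,"dy":-0.005,"dz":0.05,"twist":0,"grip":0.8},{"dx":0,"dy":-0.01,"dz":0.09,"twist":0,"grip":0.9},{"dx":0,"dy":-0.01,"dz":0.13,"twist":0,"grip":1}]' && python3 -m crank '[{"dx":0,"dy":0,"dz":0.04,"twist":0,"grip":1},{"dx":0,"dy":0,"dz":0.08,"twist":0,"grip":1},{"dx":0,"dy":0,"dz":0.11,"twist":7,"grip":1},{"dx":0,"dy":0,"dz":0.12,"twist":14,"grip":1},{"dx":0,"dy":0,"dz":0.12,"twist":21,"grip":1}]'
```

```text
t: 8.32
eef_pos: [0.6154, 0.0798, 0.0293]
ee_rot: [3.141, 0.001, -1.41]
force: [0.3, 0.6, -0.5]
width: 0.0644
gripper_force: 0.0
t: 8.73
eef_pos: [0.6148, 0.0686, 0.1603]
ee_rot: [3.139, -0.0, -1.411]
force: [0.5, 0.7, -0.0]
width: 0.0851
gripper_force: 0.0
t: 9.15
eef_pos: [0.6171, 0.0697, 0.2842]
ee_rot: [-3.135, -0.001, -1.037]
force: [-0.1, 0.1, 0.2]
width: 0.0878
gripper_force: 0.0
```

```bash
python3 -m crank '[{"dx":-0.01,"dy":0.01,"dz":0,"twist":7,"grip":1},{"dx":-0.02,"dy":0.02,"dz":0,"twist":14,"grip":1},{"dx":-0.03,"dy":0.035,"dz":0,"twist":21,"grip":1},{"dx":-0.04,"dy":0.05,"dz":0,"twist":28,"grip":1},{"dx":-0.05,"dy":0.06,"dz":0,"twist":35,"grip":1}]' && python3 -m crank '[{"dx":-0.01,"dy":0.01,"dz":0,"twist":7,"grip":1},{"dx":-0.02,"dy":0.02,"dz":0,"twist":14,"grip":1},{"dx":-0.03,"dy":0.03,"dz":0,"twist":21,"grip":1},{"dx":-0.035,"dy":0.04,"dz":0,"twist":28,"grip":1},{"dx":-0.035,"dy":0.043,"dz":0,"twist":34,"grip":1}]'
python3 - <<'E'
from h import *
import cv2
for i in range(3): 
    s=arm.get_state();print(s['eef_pos'].round(4),s['ee_rot'].round(4),s['t'],s['q'].round(2))
    if i<2: im=arm.grab_frame(("wrist","scene")[i])[:,:,::-1];cv2.imwrite(f"pics/p{i}.png",im)
    if i==0:
        sc=s
o=np.array([.5746,.1175,0]);Rz=R.from_euler('z',99.2,degrees=True).as_matrix()
for P in([.06,.035,.221],[.08,.035,.221],[.038,.035,.221],[.108,.035,.179],[.012,.035,.179]):print(P,proj("wrist",o+Rz@np.array(P),sc).round(0))
E
```

```text
t: 9.57
eef_pos: [0.565, 0.1303, 0.2796]
ee_rot: [-3.141, 0.0, -0.427]
force: [0.4, 0.3, 0.1]
width: 0.0877
gripper_force: 0.0
t: 9.98
eef_pos: [0.5296, 0.1734, 0.28]
ee_rot: [-3.141, -0.0, 0.168]
force: [-0.3, 0.0, 1.2]
width: 0.0877
gripper_force: 0.0
[0.5296 0.1734 0.28  ] [-3.1406e+00 -4.0000e-04  1.6790e-01] 9.9833 [ 0.67  0.13 -0.17 -0.   -1.27  1.07]
[0.53   0.1735 0.2799] [-3.1408e+00 -4.0000e-04  1.7470e-01] 10.0333 [ 0.67  0.13 -0.17 -0.   -1.27  1.08]
[0.5302 0.1729 0.2798] [-3.1411e+00 -2.0000e-04  1.6350e-01] 10.0833 [ 0.67  0.13 -0.17 -0.   -1.27  1.07]
[0.06, 0.035, 0.221] [[324. 217.]]
[0.08, 0.035, 0.221] [[298. 217.]]
[0.038, 0.035, 0.221] [[353. 217.]]
[0.108, 0.035, 0.179] [[271. 202.]]
[0.012, 0.035, 0.179] [[376. 203.]]
```

View pics/p0.png

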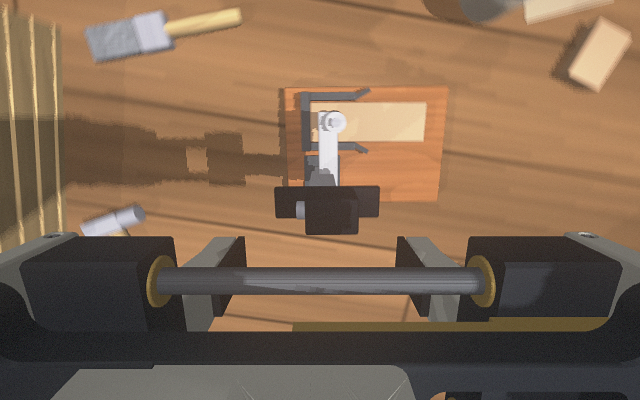

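The wrist view shows the tile home in the guides at (370,120). The collar's top spans u 305–358, its row matches the projection, and its point lies at u≈330 against the tool axis at 320, so I shift about 7 mm toward stand −x. Then I descend astride the collar.

```bash
python3 -m crank '[{"dx":0.0011,"dy":-0.007,"dz":-0.02,"twist":0,"grip":1},{"dx":0.0011,"dy":-0.007,"dz":-0.045,"twist":0,"grip":1},{"dx":0.0011,"dy":-0.007,"dz":-0.07,"twist":0,"grip":1},{"dx":0.0011,"dy":-0.007,"dz":-0.087,"twist":0,"grip":1},{"dx":0.0011,"dy":-0.007,"dz":-0.094,"twist":0,"grip":1}]' && python3 -m crank '[{"dx":0,"dy":0,"dz":0,"twist":0,"grip":0.6},{"dx":0,"dy":0,"dz":0,"twist":0,"grip":0.45},{"dx":0,"dy":0,"dz":0,"twist":0,"grip":0.36},{"dx":0,"dy":0,"dz":0,"twist":0,"grip":0.36},{"dx":0,"dy":0,"dz":0,"twist":0,"grip":0.36}]' 14
python3 -c "
from h import *
import cv2
w=arm.grab_frame('wrist')[:,:,::-1][150:350,150:500];cv2.imwrite('pics/w9.png',cv2.resize(w,None,fx=2.2,fy=2.2))"
```

```text
t: 10.5
eef_pos: [0.5305, 0.164, 0.1828]
ee_rot: [3.14, 0.004, 0.156]
force: [-0.7, -1.1, 0.5]
width: 0.0876
gripper_force: 0.0
t: 10.92
eef_pos: [0.5323, 0.1652, 0.1867]
ee_rot: [-3.141, -0.002, 0.16]
force: [1.3, 0.3, -0.0]
width: 0.0619
gripper_force: 0.0
```

View pics/w9.png

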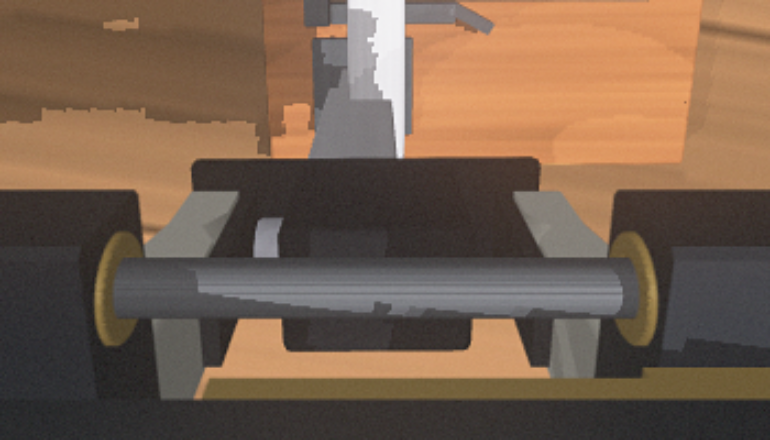

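The fingers straddle the collar. The left pad (x=238) is about 4 mm from the button face (255), and the right pad (515) about 10 mm from the collar back (470), which is the expected centring. Pinching at 14 N.

```bash
python3 -m crank '[{"dx":0,"dy":0,"dz":0,"twist":0,"grip":0.2},{"dx":0,"dy":0,"dz":0,"twist":0,"grip":0.1},{"dx":0,"dy":0,"dz":0,"twist":0,"grip":0},{"dx":0,"dy":0,"dz":0,"twist":0,"grip":-0.1},{"dx":0,"dy":0,"dz":0,"twist":0,"grip":-0.1}]' 14; python3 -m crank '[{"dx":0,"dy":0,"dz":0,"twist":0,"grip":-0.1},{"dx":0,"dy":0,"dz":0,"twist":0,"grip":-0.1},{"dx":0,"dy":0,"dz":-0.001,"twist":0,"grip":-0.1},{"dx":0,"dy":0,"dz":-0.002,"twist":0,"grip":-0.1},{"dx":0,"dy":0,"dz":-0.002,"twist":0,"grip":-0.1}]'
```

```text
t: 11.38
eef_pos: [0.532, 0.1658, 0.1857]
ee_rot: [-3.14, -0.001, 0.16]
force: [-1.9, 4.2, 1.1]
width: 0.044
gripper_force: 14.0
t: 11.8
eef_pos: [0.532, 0.1658, 0.1836]
ee_rot: [-3.14, -0.001, 0.16]
force: [0.0, 4.4, -1.6]
width: 0.044
gripper_force: 14.0
```

```bash
python3 -m crank '[{"dx":0,"dy":0,"dz":-0.001,"twist":0,"grip":-0.1},{"dx":0,"dy":0,"dz":-0.002,"twist":0,"grip":-0.1},{"dx":0,"dy":0,"dz":-0.003,"twist":0,"grip":-0.1},{"dx":0,"dy":0,"dz":-0.004,"twist":0,"grip":-0.1},{"dx":0,"dy":0,"dz":-0.005,"twist":0,"grip":-0.1}]'; python3 -m crank '[{"dx":0,"dy":0,"dz":-0.001,"twist":0,"grip":-0.1},{"dx":0,"dy":0,"dz":-0.002,"twist":0,"grip":-0.1},{"dx":0,"dy":0,"dz":-0.003,"twist":0,"grip":-0.1},{"dx":0,"dy":0,"dz":-0.004,"twist":0,"grip":-0.1},{"dx":0,"dy":0,"dz":-0.005,"twist":0,"grip":-0.1}]'
```

```text
t: 12.22
eef_pos: [0.532, 0.1658, 0.1787]
ee_rot: [-3.14, -0.001, 0.161]
force: [-1.4, 5.4, 0.4]
width: 0.0441
gripper_force: 14.0
t: 12.63
eef_pos: [0.532, 0.1659, 0.1737]
ee_rot: [-3.14, -0.001, 0.16]
force: [-1.8, 5.5, 1.0]
width: 0.0439
gripper_force: 14.0
```

```bash
python3 -m crank '[{"dx":0,"dy":0,"dz":0,"twist":0,"grip":0.1},{"dx":0,"dy":0,"dz":0,"twist":0,"grip":0.25},{"dx":0,"dy":0,"dz":0,"twist":0,"grip":0.3},{"dx":0,"dy":0,"dz":0,"twist":0,"grip":0.3},{"dx":0,"dy":0,"dz":0,"twist":0,"grip":0.3}]'; python3 -m crank '[{"dx":0,"dy":0,"dz":-0.002,"twist":0,"grip":0.3},{"dx":0,"dy":0,"dz":-0.004,"twist":0,"grip":0.3},{"dx":0,"dy":0,"dz":-0.006,"twist":0,"grip":0.3},{"dx":0,"dy":0,"dz":-0.0075,"twist":0,"grip":0.3},{"dx":0,"dy":0,"dz":-0.009,"twist":0,"grip":0.3}]'
```

```text
t: 13.05
eef_pos: [0.5318, 0.1645, 0.1735]
ee_rot: [3.141, 0.0, 0.16]
force: [0.1, 0.3, 0.1]
width: 0.0566
gripper_force: 0.0
t: 13.47
eef_pos: [0.5318, 0.1647, 0.1647]
ee_rot: [3.141, 0.0, 0.16]
force: [-2.9, -0.5, 4.7]
width: 0.057
gripper_force: 2.7
```

```bash
python3 -m crank '[{"dx":0,"dy":0,"dz":-0.001,"twist":0,"grip":0.3},{"dx":0,"dy":0,"dz":-0.002,"twist":0,"grip":0.3},{"dx":0,"dy":0,"dz":-0.003,"twist":0,"grip":0.3},{"dx":0,"dy":0,"dz":-0.004,"twist":0,"grip":0.3},{"dx":0,"dy":0,"dz":-0.004,"twist":0,"grip":0.3}]'
```

```text
t: 13.88
eef_pos: [0.5318, 0.1647, 0.1612]
ee_rot: [3.141, -0.0, 0.16]
force: [-2.7, -0.5, 7.0]
width: 0.0571
gripper_force: 3.4
```

```bash
python3 -m crank '[{"dx":0,"dy":0,"dz":-0.001,"twist":0,"grip":0.3},{"dx":0,"dy":0,"dz":-0.002,"twist":0,"grip":0.3},{"dx":0,"dy":0,"dz":-0.003,"twist":0,"grip":0.3},{"dx":0,"dy":0,"dz":-0.003,"twist":0,"grip":0.3},{"dx":0,"dy":0,"dz":-0.003,"twist":0,"grip":0.3}]'
```

```text
t: 14.3
eef_pos: [0.5318, 0.1647, 0.1583]
ee_rot: [3.141, -0.0, 0.16]
force: [-3.6, -0.5, 7.5]
width: 0.0572
gripper_force: 3.9
```

```bash
python3 -m crank '[{"dx":0,"dy":0,"dz":-0.001,"twist":0,"grip":0.3},{"dx":0,"dy":0,"dz":-0.002,"twist":0,"grip":0.3},{"dx":0,"dy":0,"dz":-0.003,"twist":0,"grip":0.3},{"dx":0,"dy":0,"dz":-0.003,"twist":0,"grip":0.3},{"dx":0,"dy":0,"dz":-0.003,"twist":0,"grip":0.3}]'
```

```text
t: 14.72
eef_pos: [0.5318, 0.1647, 0.1554]
ee_rot: [3.141, -0.0, 0.16]
force: [-4.7, -0.8, 8.4]
width: 0.0571
gripper_force: 4.4
```

```bash
python3 -m crank '[{"dx":0,"dy":0,"dz":-0.001,"twist":0,"grip":0.3},{"dx":0,"dy":0,"dz":-0.002,"twist":0,"grip":0.3},{"dx":0,"dy":0,"dz":-0.002,"twist":0,"grip":0.3},{"dx":0,"dy":0,"dz":-0.002,"twist":0,"grip":0.3},{"dx":0,"dy":0,"dz":-0.002,"twist":0,"grip":0.3}]'
```

```text
t: 15.13
eef_pos: [0.5318, 0.1647, 0.1534]
ee_rot: [3.141, -0.0, 0.16]
force: [-4.0, -1.0, 9.5]
width: 0.0565
gripper_force: 4.4
```

```bash
python3 -m crank '[{"dx":0,"dy":0,"dz":-0.001,"twist":0,"grip":0.3},{"dx":0,"dy":0,"dz":-0.002,"twist":0,"grip":0.3},{"dx":0,"dy":0,"dz":-0.002,"twist":0,"grip":0.3},{"dx":0,"dy":0,"dz":-0.002,"twist":0,"grip":0.3},{"dx":0,"dy":0,"dz":-0.002,"twist":0,"grip":0.3}]'
```

```text
t: 15.55
eef_pos: [0.5318, 0.1648, 0.1513]
ee_rot: [3.142, -0.0, 0.16]
force: [-3.1, 1.3, 7.5]
width: 0.0571
gripper_force: 5.2
```

```bash
python3 -m crank '[{"dx":0,"dy":0,"dz":-0.001,"twist":0,"grip":0.3},{"dx":0,"dy":0,"dz":-0.002,"twist":0,"grip":0.3},{"dx":0,"dy":0,"dz":-0.002,"twist":0,"grip":0.3},{"dx":0,"dy":0,"dz":-0.002,"twist":0,"grip":0.3},{"dx":0,"dy":0,"dz":-0.002,"twist":0,"grip":0.3}]'
```

```text
t: 15.97
eef_pos: [0.5318, 0.1648, 0.1494]
ee_rot: [3.142, -0.0, 0.16]
force: [-4.2, -0.1, 8.2]
width: 0.0571
gripper_force: 5.4
```

```bash
python3 -m crank '[{"dx":0,"dy":0,"dz":-0.001,"twist":0,"grip":0.3},{"dx":0,"dy":0,"dz":-0.002,"twist":0,"grip":0.3},{"dx":0,"dy":0,"dz":-0.002,"twist":0,"grip":0.3},{"dx":0,"dy":0,"dz":-0.002,"twist":0,"grip":0.3},{"dx":0,"dy":0,"dz":-0.002,"twist":0,"grip":0.3}]'
```

```text
t: 16.38
eef_pos: [0.5319, 0.1648, 0.149]
ee_rot: [3.141, -0.001, 0.161]
force: [-9.2, -0.9, 21.4]
width: 0.057
gripper_force: 11.7
```

```bash
python3 -m crank '[{"dx":0,"dy":0,"dz":0.002,"twist":0,"grip":0.3},{"dx":0,"dy":0,"dz":0.004,"twist":0,"grip":0.4},{"dx":0,"dy":0,"dz":0.004,"twist":0,"grip":0.6},{"dx":0,"dy":0,"dz":0.004,"twist":0,"grip":0.8},{"dx":0,"dy":0,"dz":0.004,"twist":0,"grip":1}]' && python3 -m crank '[{"dx":0,"dy":0,"dz":0.005,"twist":0,"grip":1},{"dx":0,"dy":0,"dz":0.02,"twist":0,"grip":1},{"dx":0,"dy":0,"dz":0.05,"twist":0,"grip":1},{"dx":0,"dy":0,"dz":0.085,"twist":0,"grip":1},{"dx":0,"dy":0,"dz":0.12,"twist":0,"grip":1}]' && python3 -m crank '[{"dx":0,"dy":0.002,"dz":0.003,"twist":0,"grip":1},{"dx":0,"dy":0.004,"dz":0.006,"twist":0,"grip":1},{"dx":0,"dy":0.007,"dz":0.007,"twist":0,"grip":1},{"dx":0,"dy":0.007,"dz":0.007,"twist":0,"grip":1},{"dx":0,"dy":0.007,"dz":0.007,"twist":0,"grip":1}]'
python3 - <<'E'
from h import *
import cv2
s=arm.get_state();print(s['eef_pos'],s['ee_rot'])
a=cv2.imread("pics/p0.png");b=arm.grab_frame("wrist")[:,:,::-1].copy();cv2.imwrite("pics/end.png",b)
o=np.array([.5746,.1175,0]);Rz=R.from_euler('z',99.2,degrees=True).as_matrix()
for dz in(0,.012,.03): print(dz,proj("wrist",[o+Rz@np.array([x,.035,z-dz]) for x,z in((.08,.221),(.038,.221),(.108,.179),(.012,.179))],s)[:,0].round(0))
for r in(195,205,212,220,226): print(r,"old",a[r,268:390:3].max(1),"\n    new",b[r,268:390:3].max(1))
E
```

```text
t: 16.8
eef_pos: [0.5317, 0.1647, 0.1501]
ee_rot: [3.141, 0.001, 0.16]
force: [-0.7, 0.6, -0.3]
width: 0.0759
gripper_force: 0.0
t: 17.22
eef_pos: [0.5314, 0.1644, 0.2717]
ee_rot: [3.141, 0.001, 0.16]
force: [1.3, 1.4, 0.1]
width: 0.0872
gripper_force: 0.0
t: 17.63
eef_pos: [0.5313, 0.1717, 0.2763]
ee_rot: [3.141, 0.002, 0.16]
force: [-0.2, 0.6, 0.9]
width: 0.0875
gripper_force: 0.0
[0.53132524 0.17174774 0.27629767] [3.14072693e+00 2.02145141e-03 1.60293152e-01]
0 [295. 350. 268. 375.]
0.012 [296. 349. 270. 372.]
0.03 [298. 347. 273. 369.]
195 old [161 158  93  62  66  60  60  64  62  66  62  61  60  59  56  59  62  62
  65  63  63  66  65  64  63  65  66  65  65  70  74  80  83  78  80  85
  83 119 193 191 193] 
    new [156 159 161  55  65  64  61  63  65  61 118 112  65  61  61  64  66  64
  63  65  64  74  75  71  77  74  73  75  73  79  78  75  79  76  75 206
 195 195 194 195 192]
205 old [163 162 155  66  61  58  64  66  64  59 144 133 106  64  62  64  67  67
  61  63  63  65  61  65  68  65  70  64  77  77  69  69  78  77  77  80
  81 134 159 161 157] 
    new [163 162 162  7
[... 511 characters left out ...]
ld [170 171 172 172 176 175 177 175 176 178 177 180 177  65  63  59  67  62
  65  66  62  60  64  67  66  64  64  67  72  72  87 175 172 168 173 168
 167 167 167 166 161] 
    new [171 170 174 169 174 175 178 178 176 178 170 172 142  63 155 157 159 157
 153 232 233 240  72  67  75  69  72  69  81 166 168 168 168 165 165 161
 166 160 166 161 163]
226 old [180 174 177 175 178 175 175 176 175 172 176 171 182  67  61  62  63  64
  66  67  64  61  62  60  57  67  60  66  72  72 114 171 170 171 172 171
 173 173 173 171 173] 
    new [175 173 173 173 170 173 170 172 171 169 171 173 176 171 177 173 175 179
 174 174 179 180 175 176 172 173 169 173 171 173 169 171 171 169 170 169
 172 171 169 168 172]
```

```bash
python3 -c "
from station import arm
print(arm.job_done())"
```

```text
the job is handed in; nothing more can be done
None
```

The job is handed in at about 17.7 s: the tile went fully home against the stop, and the post dropped about 30 mm to its next hole, where it stopped dead. The button looked sprung out in the wrist image pixels, and the gripper is clear of everything; I judged the final state from those pixels and the forces, as I had no picture views left.

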